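Open the childproofed drop-front cupboard

ROBOT

A 6-joint arm with a two-finger parallel gripper is mounted at the origin on a cart in front of the work surface, level with it; the furniture and walls round the work are solid. World frame = base frame: x ahead of the robot, y to its left, z up, the work surface at z = 0. Lengths are in mm, angles in rad, forces in N, time in s.
With the tool pointing down it reaches from about 300 to 775 mm from the base axis. Payload 14.6 kg.
Tool frame: the origin (TCP) lies midway between the tips of the shut fingers; the grasp point (between the pads) lies 19 mm behind it (manip.hold_point_z is the distance from the TCP to the grasp point, in mm); z points along the fingers, y is the direction in which the jaws open and shut (so a half turn about z gives the same grasp; the last joint's range is limited). The gripper opens to 94 mm and grips with 3 to 60 N. Pads are 16 mm wide; open, the fingers measure 119 mm over their backs; the gripper's body (75 mm by 177 mm) begins 78 mm behind the grasp point.
Start: joints at [-1.288, 0.3, 1.521, -0, 1.321, -0.067], TCP at [188.483, -516.685, 205.446] pointing down, gripper open.
Joint ranges: [-3.03, 3.03], [-0.79, 2.21], [0.23, 2.52], [-1.04, 4.18], [0, 3.07], [-2.55, 2.55]. Speed limits (rad/s): [2.22, 2.22, 2.57, 3.14, 3.14, 3.14].

INTERFACE

Orientations are given as [roll, pitch, yaw] about the fixed x, y, z axes, in that order (R = Rz(yaw) Ry(pitch) Rx(roll)).
In Python, from cell import manip gives the robot as it stands.
- The arm moves only by the shell command python3 -m crank 'ROWS' [OPENING] [FORCE]. ROWS is JSON, a list of rows, each an object with "offset": the shift along the world's x, y, z in m, a list of three; "spin": the turn about the world's z in degrees. In form: [{"offset": [dx, dy, dz], "spin": spin}, ...]. A call has exactly 8 rows; each row is the pose to reach, as a shift and turn from the pose measured when the call began; what a row does not reach only later rows make up. A row lasts 1/12 s, in which the tool goes at most 41.7 mm and 7.16 degrees, less where a joint would pass 70% of its speed; a pose out of reach is approached as far as the arm can. A call with a gripper value outside its range is refused whole. OPENING is the opening, from 0 (shut) to 1 (fully open), set as the call begins (- or left out, the last holds). The fingers move at their own pace and stop on an object; FORCE is the grip in N (left out, the last holds). Time passes only in rows, so rows that repeat a pose let the fingers close, or fill a call up. It gives the time, the measured TCP pose, the force and the opening at its end, in the units of the state.
- manip.read_state(): the state, without advancing time (a new reading comes with each control period).
- manip.camera(name): name is "side" or "top" or "wrist"; returns a dict with "pixels" (420x560x3 uint8, red, green, blue), "fx", "fy", "cx", "cy" (pixels), "k1" (the pictures are not rectified: a ray, as slopes to the right and down, at radius r is drawn at 1 + k1 r^2 times it, then the intrinsics apply), "extrinsics" (4x4, takes a point from world to camera coordinates); the wrist camera has in their place "hand_eye" (4x4, takes a point from camera to tool coordinates, whose origin is the TCP and whose axes are the flange's). Camera axes: x right, y down, z forward; pixel columns grow to the right and rows downward; lengths in mm; the calibration is good to about 2 mm. A picture is of the moment at which its call begins: read the wrist's pose just before it. There is no depth.
- manip.sign_off(): hands the job in, once; it reports no verdict.
Trained networks look in a picture, given as the dict that the camera call returned (one of the last four; its "shot" number tells which), for a name from the list of things; names that differ only in an ending like _2 or _b are one class to them, and where a whole thing is asked for, a point or a joint stands for the part that bears it (a point fixed in the world has none). Each returns a list of dicts, best first, with "conf" (0 to 1); they miss things now and then, are a little off and sometimes report something else, mostly with a low value. They report only what shows in the picture. A call takes as long as a camera call.
- manip.search_frame(picture, name): "location" ([x, y, z] in mm, in world coordinates, good to about 4 mm: the middle of the surface that is visible of it).
- manip.masks_of(picture, name): "mask" (420x560 bool, what is visible of it).
The state is a dict: "clock": time; "joints": joint angles; "qd": joint speeds; "effort": joint torques, N m; "eef_pos": TCP position; "eef_rot": TCP orientation; "wrist_force": force on the tool from outside, world axes, zero at the start; "moment": the same for the moment, N m; "finger_gap": finger opening in mm.
Only numpy, scipy, OpenCV 4.12 (cv2) and the standard library are available. Lean on these libraries where they do the work, as an engineer would, in place of code of your own. Each camera call takes 0.05 s, during which the arm holds its last target. There are 200 camera calls.

TASK

Open the small wooden cupboard on the worktop, whose drop-front door has a hidden child-safety catch: pull the door by its bar handle until the catch stops it, then reach down through the gap behind the door's top edge, feel for the sprung catch, press it down to its stop and hold it there while you push the door on past it. Then lower the door gently all the way down, so that the cupboard is left wide open, and leave the things around and on the cupboard where they are.

Things in the scene. Friction and masses are not known exactly. Their poses are not given: they have to be found in the camera images.
- cupboard: Low wooden cupboard, fixed: 280 wide (its y), 160 deep (its x), 230 high. Origin on the worktop under the middle of the carcass's front edge; +x points into the cupboard, +y to the left seen from the front, z up. The flat top panel ends at x = 0; a keeper rail 12 thick (x = 0 to 12) hangs under its front edge, down to z = 210. The door covers the whole front.
- door (a joint): Angle of the door in rad: 0 shut, 1.45 fully lowered (its stop). It is hinged along its lower edge; the top swings out to the cupboard's -x and down. A stiff hinge (0.45 N m friction) holds it at any angle. It swings freely to about 0.33 rad, where the safety catch stops it on the keeper rail. It must pass 0.5 rad with the catch held down; from there on it is free.
- door_hinge (a point): Middle of the door's hinge line (which runs along the cupboard's y), at x = 0, y = 0, z = 55 in the cupboard's frame; the door's inner face passes through it.
- door_handle (a point): Middle of the dark horizontal bar handle on the door's outer face: bar 11 thick, 110 long along y, on two posts 90 apart. Its axis stands 56 out from the door's inner face, leaving 34 clear between bar and leaf, and 150 up the door from the hinge line, 25 below the top edge. Moves with the door.
- door_top (a point): Middle of the top edge of the door's inner face, 175 up the door from the hinge line. The leaf is wooden, 276 wide, 16 thick outwards from here; shut, its top is level with the cupboard's top. With the door stopped by the catch, the gap from here to the cupboard's front edge is about 55 wide, and about 45 wide lower down at the catch.
- catch (a joint): How far the safety catch is pressed, in m: 0 up, 0.016 at its stop. It is a white plastic sprung tongue, 26 wide, standing square out 68 from the door's inner face into the cupboard, hidden when shut. Where along the door is unknown: 85 left to 85 right of the middle at most. It moves along the door towards the hinge; spring 3 N rising to 8 N. At 12 mm it clears the rail; let go, it springs up.
- catch_level (a point): Point on the door's inner face midway along its width and 147 up the door from the hinge line (28 below the top edge): the level of the catch's flat finger pad, which spans 4 to 44 inwards of the face, wherever along the door the catch sits. A tooth 62 to 68 inwards rises to 149 and hooks behind the rail. Elsewhere the gap is empty below this level.
- keys: Bunch of keys, 108 x 117 x 8, lying on the cupboard's top at the back. Origin at the centre of its underside. A bystander.
- mug: Mug, 82 across, 118 with its handle, 100 high, right of the cupboard. Origin at the centre of its underside. A bystander.
- salt_shaker: Salt shaker, 44 across, 90 high, in front on the left of the cupboard. Origin at the centre of its underside. A bystander.
- spice_jar: Spice jar with a lid, 46 across, 106 high, left of the cupboard. Origin at the centre of its underside. A bystander.
- tea_box: Cardboard box, 65 x 127 x 70 high, left of the cupboard. Origin at the centre of its underside. A bystander.
- jam_jar: Glass jar with a grey lid, 75 across, 113 high, on the worktop to the right. Origin at the centre of its underside. A bystander.

How it is judged:
By the outcome, as a careful person would: the job done as asked, in the order asked, and still so for the second after the job is handed in, with the robot touching nothing.
It also fails if it takes over 72 s, if anything falls off the work surface, if the arm or the gripper's body presses on something with over 40 N, if the wrist force passes 120 N, or if a joint passes its speed limit or range.

## Working session

There is one attempt and no reset: what is moved stays moved. The work goes in short steps, Python scripts to look and compute and a shell command to move; the robot and the scene stay as the last step left them, time stands still between calls to the robot, and variables do not carry over. Pictures are saved under pics/ and viewed, about 8 in all and at most 12, crops included, and the job is handed in when it is done.

```bash
mkdir -p pics; ls; python3 - <<'E'
from cell import manip
import cv2,numpy as np
s=manip.read_state();print({k:np.round(v,3) for k,v in s.items()})
for n in ["top","side"]:
    p=manip.camera(n); cv2.imwrite(f"pics/{n}0.png",p["pixels"][:,:,::-1]);print(n,np.round(p["extrinsics"],3).tolist(),p["fx"],p["k1"])
    for o in ["cupboard","door","door_handle","door_top","door_hinge","catch_level","keys","mug","salt_shaker","spice_jar","tea_box","jam_jar"]:
        try: print(o,[(np.round(d["location"]).tolist(),round(d["conf"],2)) for d in manip.search_frame(p,o)[:2]])
        except Exception as e: print(o,e)
E
python3 -c "
import cv2,numpy as np
cv2.imwrite('pics/both0.png',cv2.resize(np.hstack([cv2.imread('pics/top0.png'),cv2.imread('pics/side0.png')]),(800,300)))"
```

```text
pics
{'clock': np.float64(0.0), 'joints': array([-1.288,  0.3  ,  1.522,  0.   ,  1.321, -0.067]), 'qd': array([-0.   ,  0.   ,  0.002, -0.   ,  0.001,  0.001]), 'effort': array([-4.0000e-03, -5.3181e+01, -3.5274e+01,  7.1000e-02,  2.4000e-02,
       -0.0000e+00]), 'eef_pos': array([ 188.418, -516.449,  204.905]), 'eef_rot': array([-3.14, -0.  ,  0.35]), 'wrist_force': array([ 0.237, -0.469, -0.384]), 'moment': array([-0.001,  0.047, -0.011]), 'finger_gap': np.float64(93.947)}
top [[-0.044, -0.999, -0.006, 1.822], [-0.979, 0.044, -0.2, 589.975], [0.2, -0.003, -0.98, 1278.771], [0.0, 0.0, 0.0, 1.0]] 492.48411994933963 -0.17535986531890743
cupboard [([633.0, -24.0, 230.0], 0.8)]
door [([568.0, -10.0, 207.0], 0.57)]
door_handle [([571.0, -9.0, 209.0], 0.71)]
door_top [([570.0, -11.0, 206.0], 0.74)]
door_hinge [([569.0, -9.0, 206.0], 0.92)]
catch_level [([565.0, -6.0, 209.0], 0.88), ([632.0, -23.0, 232.0], 0.32)]
keys [([691.0, -60.0, 231.0], 0.87)]
mug [([583.0, -229.0, 62.0], 0.68), ([571.0, -10.0, 206.0], 0.21)]
salt_shaker [([605.0, 186.0, 77.0], 0.51)]
spice_jar [([653.0, 160.0, 103.0], 0.64)]
tea_box [([748.0, 173.0, 68.0], 0.92)]
jam_jar [([460.0, -389.0, 112.0], 0.71)]
side [[0.928, -0.373, 0.016, -546.321], [-0.125, -0.35, -0.928, 188.171], [0.352, 0.859, -0.372, 1267.69], [0.0, 0.0, 0.0, 1.0]] 544.803252144151 -0.06432896762614077
cupboard [([627.0, -153.0, 183.0], 0.75), ([608.0, 181.0, 47.0], 0.37)]
door [([547.0, -63.0, 168.0], 0.66)]
door_handle [([552.0, -65.0, 178.0], 0.56)]
door_top [([549.0, -65.0, 174.0], 0.66), ([624.0, -155.0, 185.0], 0.36)]
door_hinge [([553.0, -70.0, 172.0], 0.62)]
catch_level [([553.0, -64.0, 173.0], 0.81), ([610.0, 180.0, 45.0], 0.15)]
keys [([696.0, -56.0, 234.0], 0.71)]
mug []
salt_shaker [([612.0, 181.0, 44.0], 0.8), ([448.0, -423.0, 78.0], 0.74)]
spice_jar []
tea_box []
jam_jar [([445.0, -424.0, 76.0], 0.89)]
```

View pics/both0.png

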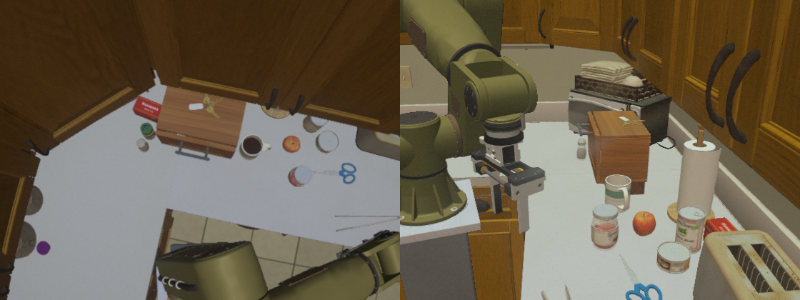

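```bash
python3 - <<'E'
import cv2
a=cv2.imread('pics/top0.png')
cv2.imwrite('pics/crop1.png',cv2.resize(a[110:240,170:390],None,fx=3.6,fy=3.6,interpolation=cv2.INTER_CUBIC))
E
```

```text
(no output)
```

View pics/crop1.png

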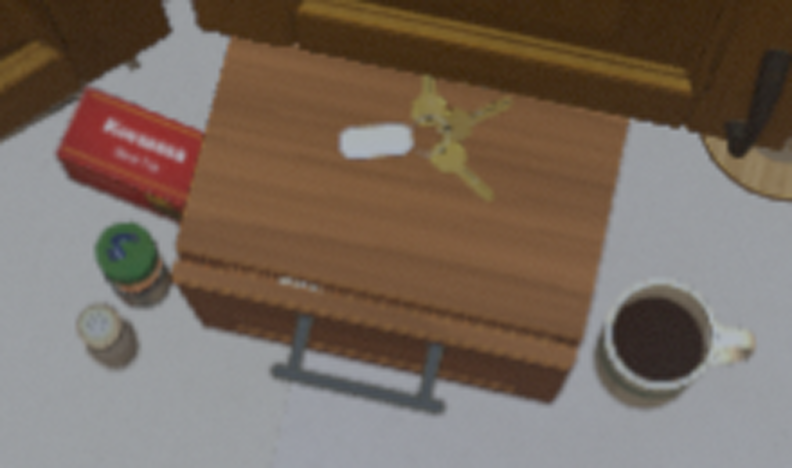

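```bash
cat >h.py <<'E'
import numpy as np,cv2
from cell import manip
def ray(p,uv,T=None):
    x=np.array([(uv[0]-p["cx"])/p["fx"],(uv[1]-p["cy"])/p["fy"]]);u=x.copy()
    for _ in range(20): u=x/(1+p["k1"]*(u@u))
    if T is None: T=np.linalg.inv(p["extrinsics"])
    return T[:3,3],T[:3,:3]@np.array([u[0],u[1],1])
def onz(p,uv,z,T=None):
    o,d=ray(p,uv,T);return o+d*(z-o[2])/d[2]
def proj(p,X,E=None):
    E=p["extrinsics"] if E is None else E
    c=E[:3,:3]@np.array(X,float)+E[:3,3];u=c[:2]/c[2];u=u*(1+p["k1"]*(u@u))
    return np.array([u[0]*p["fx"]+p["cx"],u[1]*p["fy"]+p["cy"]])
E
python3 - <<'E'
from h import *
p=manip.camera("top")
for n,c,z in [("jL",(180,258),230),("jR",(583,340),230),("oL",(176,280),230),("oR",(574,357),230),("bL",(234,40),230),("bR",(628,118),230),("hL",(276,370),205),("hR",(440,407),205),("white",(300,285),230)]:
    print(n,np.round(onz(p,(c[0]/3.6+170,c[1]/3.6+110),z),1))
E
```

```text
jL [620.8 115.1 230. ]
jR [ 553. -149.  230.]
oL [605.8 118.1 230. ]
oR [ 541.9 -142.4  230. ]
bL [773.5  75.5 230. ]
bR [ 705.  -190.1  230. ]
hL [546.8  55.  205. ]
hR [516.8 -53.5 205. ]
white [598.6  35.7 230. ]
```

```bash
python3 -m crank '[{"offset":[0,0,0.03],"spin":-4},{"offset":[0.01,0.01,0.06],"spin":-8},{"offset":[0.025,0.03,0.085],"spin":-13},{"offset":[0.045,0.06,0.085],"spin":-18},{"offset":[0.065,0.09,0.085],"spin":-23},{"offset":[0.085,0.12,0.085],"spin":-28},{"offset":[0.105,0.15,0.085],"spin":-32},{"offset":[0.12,0.17,0.085],"spin":-34.6}]' 0 20
python3 -m crank '[{"offset":[0.02,0.028,0],"spin":0},{"offset":[0.04,0.055,0],"spin":0},{"offset":[0.06,0.083,0],"spin":0},{"offset":[0.08,0.111,0],"spin":0},{"offset":[0.1,0.139,0],"spin":0},{"offset":[0.11,0.153,0],"spin":0},{"offset":[0.12,0.165,0],"spin":0},{"offset":[0.125,0.17,0],"spin":0}]'
```

```text
clock: 2.02
eef_pos: [309.5, -344.4, 290.8]
eef_rot: [3.141, -0.001, -0.257]
wrist_force: [-0.6, -1.0, -0.0]
finger_gap: 43.8
clock: 2.68
eef_pos: [435.3, -173.0, 290.8]
eef_rot: [3.142, -0.001, -0.256]
wrist_force: [0.2, 0.3, -0.1]
finger_gap: 0.3
```

```bash
python3 -m crank '[{"offset":[0.015,0.025,0],"spin":0},{"offset":[0.03,0.05,0],"spin":0},{"offset":[0.045,0.075,0],"spin":0},{"offset":[0.06,0.1,0],"spin":0},{"offset":[0.075,0.125,0],"spin":0},{"offset":[0.09,0.145,0],"spin":0},{"offset":[0.1,0.155,0],"spin":0},{"offset":[0.105,0.165,0],"spin":0}]'
cat >>h.py <<'E'
from scipy.spatial.transform import Rotation as Ro
def wrist():
    s=manip.read_state();p=manip.camera("wrist")
    T=np.eye(4);T[:3,:3]=Ro.from_euler("xyz",s["eef_rot"]).as_matrix();T[:3,3]=s["eef_pos"]
    return p,T@p["hand_eye"]
O=np.array([587.,-17]);YAW=-0.254
def cup(X):
    c,s_=np.cos(YAW),np.sin(YAW);d=np.array(X[:2])-O
    return np.round([c*d[0]+s_*d[1],-s_*d[0]+c*d[1]]+list(X[2:3]),1)
def wor(C):
    c,s_=np.cos(YAW),np.sin(YAW)
    return np.round([O[0]+c*C[0]-s_*C[1],O[1]+s_*C[0]+c*C[1]]+list(C[2:3]),1)
E
python3 - <<'E'
from h import *
p,T=wrist();cv2.imwrite("pics/w1.png",p["pixels"][:,:,::-1]);print(np.round(T,2))
for o in ["door_handle","door_top","door","catch"]:
    print(o,[(np.round(d["location"]),cup(d["location"]),round(d["conf"],2)) for d in manip.search_frame(p,o)[:2]])
E=np.linalg.inv(T)
for C in [(-56,55,205),(-56,-55,205),(0,0,230)]: print(C,wor(C),proj(p,wor(C),E))
E
```

```text
clock: 3.35
eef_pos: [541.0, -7.4, 290.4]
eef_rot: [3.141, -0.0, -0.255]
wrist_force: [-0.3, -0.6, -0.7]
finger_gap: 0.7
[[-2.5000e-01 -9.3000e-01 -2.8000e-01  6.2204e+02]
 [-9.7000e-01  2.4000e-01  7.0000e-02 -2.8040e+01]
 [-0.0000e+00  2.9000e-01 -9.6000e-01  4.6939e+02]
 [ 0.0000e+00  0.0000e+00  0.0000e+00  1.0000e+00]]
door_handle [(array([570., -13., 228.]), array([-17.8,  -0.5, 227.6]), 0.67)]
door_top [(array([ 576., -257.,   88.]), array([  49.8, -234.9,   88.2]), 0.28)]
door [(array([ 575., -255.,   87.]), array([  48.2, -233.7,   86.6]), 0.74), (array([570.,  -8., 231.]), array([-19.2,   4.6, 231.1]), 0.7)]
catch []
(-56, 55, 205) [546.6  50.3 205. ] [216.10436414 226.23510856]
(-56, -55, 205) [519.  -56.2 205. ] [338.76287812 226.08570448]
(0, 0, 230) [587. -17. 230.] [276.99485181 168.0838319 ]
```

View pics/w1.png

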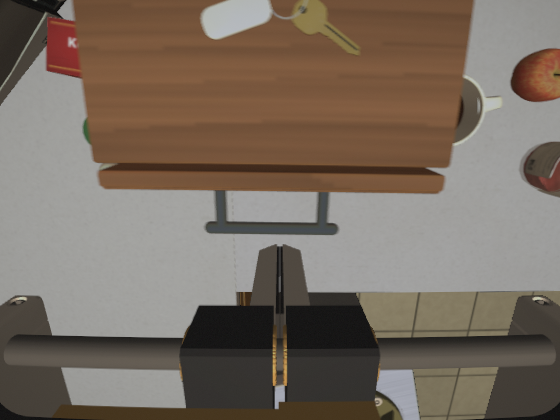

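```bash
sed -i 's/O=np.array.*/O=np.array([589.,-12]);YAW=-0.26/' h.py; python3 -m crank '[{"offset":[0.008,0.002,0],"spin":0},{"offset":[0.016,0.004,0],"spin":0},{"offset":[0.016,0.004,-0.02],"spin":0},{"offset":[0.016,0.004,-0.04],"spin":0},{"offset":[0.016,0.004,-0.05],"spin":0},{"offset":[0.016,0.004,-0.06],"spin":0},{"offset":[0.016,0.004,-0.067],"spin":0},{"offset":[0.016,0.004,-0.07],"spin":0}]'
python3 - <<'E'
from h import *
p,T=wrist();cv2.imwrite("pics/w2.png",p["pixels"][100:300,150:420,::-1])
q=manip.camera("side");cv2.imwrite("pics/s2.png",q["pixels"][130:280,200:400,::-1])
a=cv2.imread("pics/w2.png");b=cv2.imread("pics/s2.png")
a=cv2.resize(a,(400,296));b=cv2.resize(b,(395,296));cv2.imwrite("pics/ws2.png",np.hstack([a,b]))
E
```

```text
clock: 4.27
eef_pos: [555.9, -4.9, 220.3]
eef_rot: [3.141, -0.0, -0.256]
wrist_force: [0.7, 0.7, -0.4]
finger_gap: 0.3
```

View pics/ws2.png

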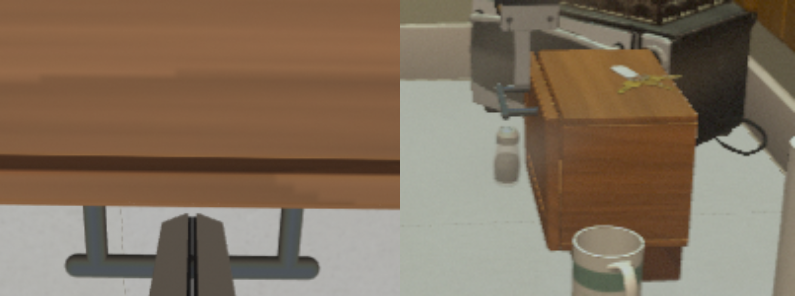

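```bash
python3 - <<'E'
from h import *
p,T=wrist();E=np.linalg.inv(T);s=manip.read_state();print(cup(s["eef_pos"]))
f=lambda X:np.round((proj(p,X,E)-[150,100])*[400/270,296/200],1)
print("tip",f(s["eef_pos"]))
for C in [(0,0,230),(-16,0,230),(-56,0,205),(-56,55,205),(-56,-55,205),(-25,0,220),(-41,0,220)]: print(C,f(wor(C)))
E
```

```text
[-33.6  -1.6 221.5]
tip [192.7 233.6]
(0, 0, 230) [189.1 162.8]
(-16, 0, 230) [189.  201.9]
(-56, 0, 205) [189.1 262.1]
(-56, 55, 205) [ 72.4 261.5]
(-56, -55, 205) [306.  262.3]
(-25, 0, 220) [189.2 213.4]
(-41, 0, 220) [189.1 247.8]
```

```bash
sed -i 's/O=np.array.*/O=np.array([587.,-11.5]);YAW=-0.26/' h.py; python3 -m crank '[{"offset":[-0.001,0,-0.004],"spin":0},{"offset":[-0.001,0,-0.008],"spin":0},{"offset":[-0.001,0,-0.013],"spin":0},{"offset":[-0.001,0,-0.018],"spin":0},{"offset":[-0.001,0,-0.023],"spin":0},{"offset":[-0.001,0,-0.028],"spin":0},{"offset":[-0.001,0,-0.033],"spin":0},{"offset":[-0.001,0,-0.033],"spin":0}]'
python3 - <<'E'
from h import *
# hook trajectory: TCP centre = inner side of bar (bar centre, +5.5+8)
s=manip.read_state();c=cup(s["eef_pos"]);print(c)
for a in [0,.1,.2,.33]:
    x=-150*np.sin(a)-56*np.cos(a);z=55+150*np.cos(a)-56*np.sin(a)
    t=wor((x+13.5,c[1],z-18));print(a,round(x,1),round(z,1),np.round((t-s["eef_pos"])/1000,4))
E
```

```text
clock: 5.08
eef_pos: [554.7, -4.9, 187.2]
eef_rot: [3.141, 0.0, -0.256]
wrist_force: [-0.4, -1.1, -0.2]
finger_gap: 0.5
[-32.9  -1.9 187.2]
0 -56.0 205.0 [-0.0093  0.0025 -0.0002]
0.1 -70.7 198.7 [-0.0235  0.0063 -0.0065]
0.2 -84.7 190.9 [-0.037   0.0099 -0.0143]
0.33 -101.6 178.8 [-0.0533  0.0142 -0.0264]
```

```bash
python3 -m crank '[{"offset":[-0.005,0.0013,0],"spin":0},{"offset":[-0.01,0.0026,0],"spin":0},{"offset":[-0.015,0.004,-0.003],"spin":0},{"offset":[-0.02,0.0053,-0.005],"spin":0},{"offset":[-0.025,0.0066,-0.008],"spin":0},{"offset":[-0.03,0.008,-0.011],"spin":0},{"offset":[-0.035,0.0093,-0.014],"spin":0},{"offset":[-0.04,0.0106,-0.017],"spin":0}]'
python3 -m crank '[{"offset":[-0.002,0.0005,-0.001],"spin":0},{"offset":[-0.004,0.001,-0.003],"spin":0},{"offset":[-0.006,0.0016,-0.005],"spin":0},{"offset":[-0.008,0.002,-0.007],"spin":0},{"offset":[-0.01,0.0026,-0.008],"spin":0},{"offset":[-0.012,0.0032,-0.009],"spin":0},{"offset":[-0.013,0.0034,-0.009],"spin":0},{"offset":[-0.013,0.0034,-0.009],"spin":0}]'
```

```text
clock: 5.75
eef_pos: [514.3, 6.0, 169.9]
eef_rot: [3.142, -0.0, -0.256]
wrist_force: [4.8, 0.3, -1.2]
finger_gap: 0.5
clock: 6.42
eef_pos: [505.6, 8.2, 162.7]
eef_rot: [-3.141, -0.013, -0.257]
wrist_force: [31.6, -8.1, -4.9]
finger_gap: 0.8
```

```bash
python3 -m crank '[{"offset":[0.003,-0.0008,0],"spin":0},{"offset":[0.006,-0.0016,0],"spin":0},{"offset":[0.008,-0.002,0.01],"spin":0},{"offset":[0.008,-0.002,0.03],"spin":0},{"offset":[0.008,-0.002,0.055],"spin":0},{"offset":[0.008,-0.002,0.08],"spin":0},{"offset":[0.008,-0.002,0.105],"spin":0},{"offset":[0.008,-0.002,0.118],"spin":0}]'
python3 - <<'E'
from h import *
p,T=wrist();cv2.imwrite("pics/w3.png",p["pixels"][:,:,::-1]);E=np.linalg.inv(T)
for o in ["catch","door_top","catch_level"]:
    print(o,[(np.round(d["location"]),cup(d["location"]),round(d["conf"],2)) for d in manip.search_frame(p,o)[:2]])
a=.33
for n,u,w in [("top",175,0),("topout",175,-16),("handle",150,-56),("pad",147,24)]:
    C=(-u*np.sin(a)+w*np.cos(a),0,55+u*np.cos(a)+w*np.sin(a)); print(n,np.round(C,1),np.round(proj(p,wor(C),E)))
print(np.round(proj(p,wor((0,0,230)),E)))
E
```

```text
clock: 7.08
eef_pos: [513.6, 6.3, 284.1]
eef_rot: [-3.14, -0.015, -0.257]
wrist_force: [0.3, 0.1, 1.1]
finger_gap: 0.4
catch [(array([586.,  45., 198.]), array([-15.7,  54.2, 197.5]), 0.59), (array([546.,   0., 190.]), array([-42.4,   0.9, 190.1]), 0.15)]
door_top [(array([551.,  -1., 188.]), array([-37.5,   0.9, 187.6]), 0.78)]
catch_level [(array([545.,  -2., 188.]), array([-43.1,  -1.3, 188.4]), 0.89)]
top [-56.7   0.  220.6] [278. 203.]
topout [-71.8   0.  215.4] [278. 219.]
handle [-101.6    0.   178.8] [278. 238.]
pad [-24.9   0.  201.8] [278. 161.]
[278. 131.]
```

View pics/w3.png

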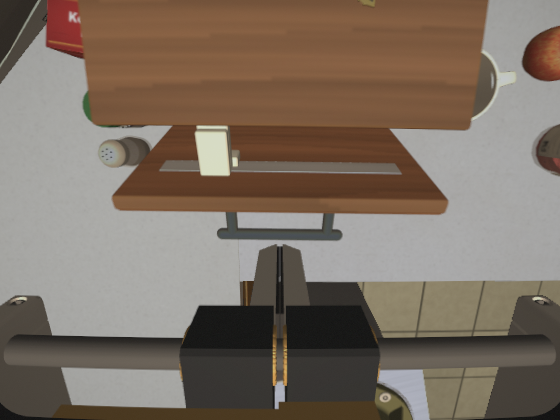

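```bash
python3 - <<'E'
from h import *
p,T=wrist()
for uv,z in [((196,175),195),((231,175),195),((196,150),202),((231,150),202),((230,125),208),((81,205),220),((445,207),220)]: pass
for uv,z in [((196,175),195),((231,175),195),((197,145),202),((230,145),202),((114,202),220.6),((446,205),220.6),((98,122),230),((470,126),230)]: print(uv,cup(onz(p,uv,z,T)))
s=manip.read_state()
def tcp(a,U,W):
    A=np.array([[-np.sin(a),np.cos(a)],[np.cos(a),np.sin(a)]])
    return np.linalg.solve(A,[U+8*np.sin(a),W+8*np.cos(a)])+[0,55]
for a,U,W in [(.33,147,6),(.33,131,6),(.33,131,0),(.4,131,0),(.45,131,0),(.5,131,0),(.55,131,0),(.6,131,0)]:
    x,z=tcp(a,U,W);t=wor((x,54,z));print(a,U,W,np.round([x,z],1),t,np.round(t-s["eef_pos"],1))
E
```

```text
(196, 175) [-38.   70.3 195. ]
(231, 175) [-37.9  40.3 195. ]
(197, 145) [-12.2  66.  202. ]
(230, 145) [-12.2  39.1 202. ]
(114, 202) [-55.5 131.1 220.6]
(446, 205) [ -57.  -134.6  220.6]
(98, 122) [  6.3 129.6 230. ]
(470, 126) [   4.5 -138.6  230. ]
0.33 147 6 [-35.6 200.9] [566.4  49.8 200.9] [ 53.3  43.5 -78.7]
0.33 131 6 [-30.5 185.8] [571.5  48.5 185.8] [ 58.4  42.2 -93.8]
0.33 131 0 [-36.1 183.8] [566.   50.  183.8] [ 52.9  43.7 -95.8]
0.4 131 0 [-45.4 181.4] [557.   52.4 181.4] [ 43.9  46.1 -98.2]
0.45 131 0 [-52.  179.2] [550.6  54.1 179.2] [  37.5   47.8 -100.4]
0.5 131 0 [-58.5 176.7] [544.4  55.7 176.7] [  31.3   49.4 -102.9]
0.55 131 0 [-64.8 173.8] [538.2  57.4 173.8] [  25.1   51.1 -105.8]
0.6 131 0 [-71.1 170.6] [532.2  59.  170.6] [  19.1   52.7 -109. ]
```

```bash
python3 -m crank '[{"offset":[0.015,0.011,0],"spin":0},{"offset":[0.03,0.022,0],"spin":0},{"offset":[0.045,0.033,0],"spin":0},{"offset":[0.057,0.0425,0],"spin":0},{"offset":[0.057,0.0425,-0.02],"spin":0},{"offset":[0.057,0.0425,-0.035],"spin":0},{"offset":[0.057,0.0425,-0.045],"spin":0},{"offset":[0.057,0.0425,-0.05],"spin":0}]'
python3 - <<'E'
from h import *
p,T=wrist()
q=manip.camera("side");b=cv2.resize(q["pixels"][120:270,220:400,::-1],(360,300));a=cv2.resize(p["pixels"][60:300,130:450,::-1],(400,300))
cv2.imwrite("pics/ws4.png",np.hstack([a,b]));print(cup(manip.read_state()["eef_pos"]))
E
```

```text
clock: 8.0
eef_pos: [569.3, 48.8, 227.1]
eef_rot: [3.141, -0.007, -0.257]
wrist_force: [0.2, 0.2, -0.6]
finger_gap: 0.5
[-32.2  53.7 228.6]
```

View pics/ws4.png

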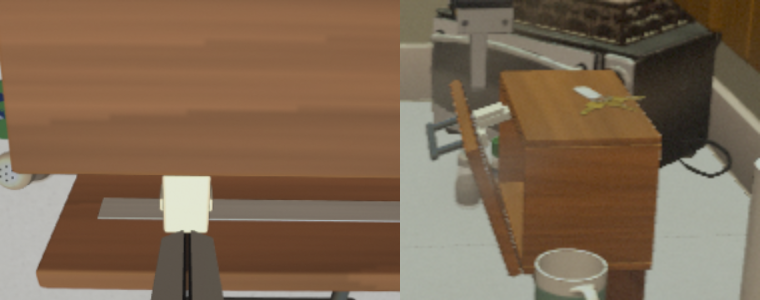

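```bash
python3 -m crank '[{"offset":[0.001,0,-0.005],"spin":0},{"offset":[0.001,0,-0.01],"spin":0},{"offset":[0.001,0,-0.014],"spin":0},{"offset":[0.001,0,-0.017],"spin":0},{"offset":[0.001,0,-0.02],"spin":0},{"offset":[0.001,0,-0.022],"spin":0},{"offset":[0.001,0,-0.024],"spin":0},{"offset":[0.001,0,-0.025],"spin":0}]'
python3 -m crank '[{"offset":[0,0,-0.001],"spin":0},{"offset":[0.001,0,-0.002],"spin":0},{"offset":[0.001,0,-0.003],"spin":0},{"offset":[0.002,0,-0.004],"spin":0},{"offset":[0.002,0,-0.005],"spin":0},{"offset":[0.002,0,-0.006],"spin":0},{"offset":[0.002,0,-0.007],"spin":0},{"offset":[0.002,0,-0.007],"spin":0}]'
```

```text
clock: 8.77
eef_pos: [570.6, 48.7, 203.4]
eef_rot: [-3.142, -0.009, -0.257]
wrist_force: [0.0, -0.2, -0.2]
finger_gap: 0.8
clock: 9.43
eef_pos: [572.9, 48.6, 196.5]
eef_rot: [-3.141, -0.01, -0.257]
wrist_force: [0.2, -2.2, 3.8]
finger_gap: 0.5
```

```bash
python3 -m crank '[{"offset":[0,0,-0.001],"spin":0},{"offset":[0.001,0,-0.002],"spin":0},{"offset":[0.001,0,-0.003],"spin":0},{"offset":[0.002,0,-0.004],"spin":0},{"offset":[0.002,0,-0.005],"spin":0},{"offset":[0.002,0,-0.006],"spin":0},{"offset":[0.002,0,-0.007],"spin":0},{"offset":[0.002,0,-0.007],"spin":0}]'
python3 -m crank '[{"offset":[0,0,-0.001],"spin":0},{"offset":[0,0,-0.001],"spin":0},{"offset":[0.001,0,-0.002],"spin":0},{"offset":[0.001,0,-0.002],"spin":0},{"offset":[0.001,0,-0.003],"spin":0},{"offset":[0.001,0,-0.003],"spin":0},{"offset":[0.001,0,-0.004],"spin":0},{"offset":[0.001,0,-0.004],"spin":0}]'
```

```text
clock: 10.1
eef_pos: [575.2, 48.3, 189.6]
eef_rot: [-3.142, -0.011, -0.257]
wrist_force: [-2.0, -3.7, 6.0]
finger_gap: 0.2
clock: 10.77
eef_pos: [576.4, 48.0, 185.8]
eef_rot: [3.141, -0.012, -0.257]
wrist_force: [-2.4, -3.9, 7.3]
finger_gap: 0.2
```

```bash
python3 -m crank '[{"offset":[0,0,-0.001],"spin":0},{"offset":[0,0,-0.001],"spin":0},{"offset":[0,0,-0.002],"spin":0},{"offset":[0,0,-0.002],"spin":0},{"offset":[0,0,-0.003],"spin":0},{"offset":[0,0,-0.003],"spin":0},{"offset":[0,0,-0.003],"spin":0},{"offset":[0,0,-0.003],"spin":0}]'
```

```text
clock: 11.43
eef_pos: [577.0, 47.9, 184.9]
eef_rot: [-3.141, -0.015, -0.257]
wrist_force: [-6.7, -3.5, 19.7]
finger_gap: 0.2
```

```bash
python3 -m crank '[{"offset":[-0.0025,0.0007,-0.003],"spin":0},{"offset":[-0.005,0.0013,-0.004],"spin":0},{"offset":[-0.0075,0.002,-0.005],"spin":0},{"offset":[-0.01,0.0026,-0.006],"spin":0},{"offset":[-0.0125,0.0033,-0.0065],"spin":0},{"offset":[-0.015,0.004,-0.007],"spin":0},{"offset":[-0.017,0.0046,-0.0075],"spin":0},{"offset":[-0.019,0.005,-0.008],"spin":0}]'
```

```text
clock: 12.1
eef_pos: [559.0, 52.8, 180.0]
eef_rot: [-3.14, -0.02, -0.257]
wrist_force: [-7.0, -3.4, 27.0]
finger_gap: 0.4
```

```bash
python3 -m crank '[{"offset":[-0.002,0.0005,-0.002],"spin":0},{"offset":[-0.004,0.001,-0.0025],"spin":0},{"offset":[-0.006,0.0016,-0.003],"spin":0},{"offset":[-0.008,0.0021,-0.004],"spin":0},{"offset":[-0.01,0.0027,-0.005],"spin":0},{"offset":[-0.012,0.0032,-0.006],"spin":0},{"offset":[-0.014,0.0037,-0.007],"spin":0},{"offset":[-0.016,0.0042,-0.008],"spin":0}]'
python3 - <<'E'
from h import *
p,T=wrist()
q=manip.camera("side");b=cv2.resize(q["pixels"][120:270,220:400,::-1],(360,300));a=cv2.resize(p["pixels"][60:300,130:450,::-1],(400,300))
cv2.imwrite("pics/ws5.png",np.hstack([a,b]));print(cup(manip.read_state()["eef_pos"]))
E
```

```text
clock: 12.77
eef_pos: [543.2, 57.1, 173.7]
eef_rot: [-3.14, -0.021, -0.257]
wrist_force: [-8.5, -1.2, 20.7]
finger_gap: 0.7
[-60.3  55.1 173.6]
```

View pics/ws5.png

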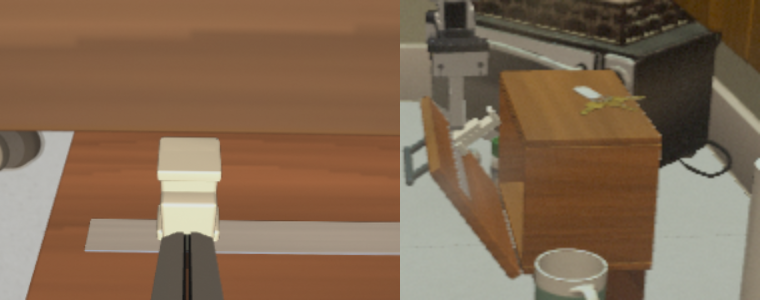

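```bash
python3 -m crank '[{"offset":[-0.002,0.0005,-0.002],"spin":0},{"offset":[-0.004,0.001,-0.003],"spin":0},{"offset":[-0.006,0.0016,-0.004],"spin":0},{"offset":[-0.008,0.0021,-0.005],"spin":0},{"offset":[-0.01,0.0027,-0.006],"spin":0},{"offset":[-0.012,0.0032,-0.007],"spin":0},{"offset":[-0.014,0.0037,-0.008],"spin":0},{"offset":[-0.016,0.0042,-0.009],"spin":0}]'
python3 -m crank '[{"offset":[-0.002,0.0005,-0.002],"spin":0},{"offset":[-0.004,0.001,-0.003],"spin":0},{"offset":[-0.006,0.0016,-0.004],"spin":0},{"offset":[-0.008,0.0021,-0.005],"spin":0},{"offset":[-0.01,0.0027,-0.006],"spin":0},{"offset":[-0.012,0.0032,-0.007],"spin":0},{"offset":[-0.014,0.0037,-0.008],"spin":0},{"offset":[-0.014,0.0037,-0.008],"spin":0}]'
python3 - <<'E'
from h import *
print(cup(manip.read_state()["eef_pos"]))
def tcp(a,U,W):
    A=np.array([[-np.sin(a),np.cos(a)],[np.cos(a),np.sin(a)]])
    return np.linalg.solve(A,[U+8*np.sin(a),W+8*np.cos(a)])+[0,55]
for a in (.6,.65,.7,.75): print(a,tcp(a,131,0))
# later pushing contact at u along door, flat tip outer corner (x-8,z) touching face
for u in (150,165):
  for a in (.7,.8,.9,1,1.1,1.2,1.3,1.4,1.45): print(u,a,np.round([-u*np.sin(a)+8,55+u*np.cos(a)],1))
E
```

```text
clock: 13.53
eef_pos: [526.6, 61.6, 164.9]
eef_rot: [-3.14, -0.02, -0.257]
wrist_force: [-4.8, -1.0, 7.6]
finger_gap: 0.8
clock: 14.2
eef_pos: [511.8, 65.6, 156.5]
eef_rot: [-3.14, -0.019, -0.257]
wrist_force: [-5.1, -0.7, 4.4]
finger_gap: 0.4
[-92.5  55.2 156.5]
0.6 [-71.06930198 170.57527824]
0.65 [-77.13942852 166.99544309]
0.7 [-83.03277988 163.07792437]
0.75 [-88.72877995 158.83120172]
150 0.7 [-88.6 169.7]
150 0.8 [-99.6 159.5]
150 0.9 [-109.5  148.2]
150 1 [-118.2  136. ]
150 1.1 [-125.7  123. ]
150 1.2 [-131.8  109.4]
150 1.3 [-136.5   95.1]
150 1.4 [-139.8   80.5]
150 1.45 [-140.9   73.1]
165 0.7 [-98.3 181.2]
165 0.8 [-110.4  170. ]
165 0.9 [-121.2  157.6]
165 1 [-130.8  144.1]
165 1.1 [-139.   129.8]
165 1.2 [-145.8  114.8]
165 1.3 [-151.    99.1]
165 1.4 [-154.6   83. ]
165 1.45 [-155.8   74.9]
```

```bash
python3 -m crank '[{"offset":[0,0,0.01],"spin":0},{"offset":[0,0,0.03],"spin":0},{"offset":[0,0,0.055],"spin":0},{"offset":[0,0,0.07],"spin":0},{"offset":[-0.007,-0.012,0.07],"spin":0},{"offset":[-0.015,-0.027,0.07],"spin":0},{"offset":[-0.023,-0.042,0.07],"spin":0},{"offset":[-0.028,-0.049,0.07],"spin":0}]'
python3 - <<'E'
from h import *
p,T=wrist()
q=manip.camera("side");b=cv2.resize(q["pixels"][120:270,220:400,::-1],(360,300));a=cv2.resize(p["pixels"][60:300,130:450,::-1],(400,300))
cv2.imwrite("pics/ws6.png",np.hstack([a,b]));print(cup(manip.read_state()["eef_pos"]))
E
```

```text
clock: 14.87
eef_pos: [482.6, 15.1, 225.4]
eef_rot: [-3.14, -0.017, -0.258]
wrist_force: [-0.5, 0.5, -0.1]
finger_gap: 0.3
[-107.4   -0.5  225.9]
```

View pics/ws6.png

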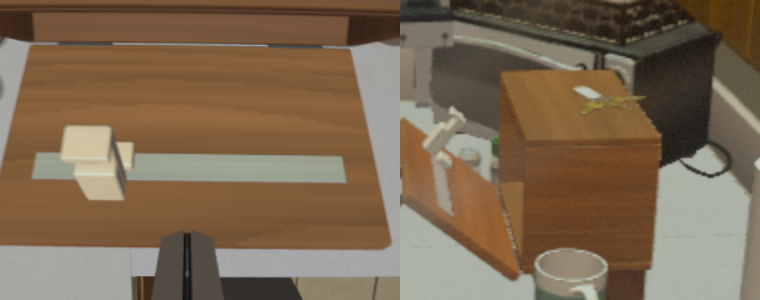

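```bash
python3 -m crank '[{"offset":[0,0,-0.01],"spin":0},{"offset":[0,0,-0.022],"spin":0},{"offset":[0,0,-0.034],"spin":0},{"offset":[0,0,-0.042],"spin":0},{"offset":[0,0,-0.048],"spin":0},{"offset":[0,0,-0.053],"spin":0},{"offset":[0,0,-0.058],"spin":0},{"offset":[0,0,-0.063],"spin":0}]'
python3 -m crank '[{"offset":[-0.001,0.0003,-0.002],"spin":0},{"offset":[-0.003,0.0008,-0.005],"spin":0},{"offset":[-0.005,0.0013,-0.008],"spin":0},{"offset":[-0.007,0.0018,-0.011],"spin":0},{"offset":[-0.009,0.0024,-0.014],"spin":0},{"offset":[-0.011,0.0029,-0.017],"spin":0},{"offset":[-0.013,0.0034,-0.02],"spin":0},{"offset":[-0.014,0.0036,-0.022],"spin":0}]'
python3 -c "
from h import *
print(cup(manip.read_state()['eef_pos']))"
```

```text
clock: 15.63
eef_pos: [483.2, 15.8, 162.6]
eef_rot: [-3.14, -0.018, -0.259]
wrist_force: [0.1, -0.3, 0.8]
finger_gap: 0.4
clock: 16.3
eef_pos: [468.9, 19.4, 140.2]
eef_rot: [-3.14, -0.018, -0.258]
wrist_force: [-0.2, -0.2, -0.2]
finger_gap: 0.6
[-122.1   -0.5  140.2]
```

```bash
python3 -m crank '[{"offset":[-0.001,0.0003,-0.003],"spin":0},{"offset":[-0.002,0.0005,-0.006],"spin":0},{"offset":[-0.003,0.0008,-0.009],"spin":0},{"offset":[-0.004,0.001,-0.012],"spin":0},{"offset":[-0.005,0.0013,-0.015],"spin":0},{"offset":[-0.006,0.0016,-0.018],"spin":0},{"offset":[-0.007,0.0018,-0.021],"spin":0},{"offset":[-0.008,0.002,-0.023],"spin":0}]'
python3 - <<'E'
from h import *
q=manip.camera("side");b=cv2.resize(q["pixels"][120:300,150:400,::-1],(625,450))
cv2.imwrite("pics/s7.png",b);print(cup(manip.read_state()["eef_pos"]))
E
```

```text
clock: 16.97
eef_pos: [460.7, 21.4, 116.8]
eef_rot: [-3.14, -0.018, -0.258]
wrist_force: [0.5, -0.6, 0.5]
finger_gap: 0.5
[-130.8   -0.7  116.6]
```

View pics/s7.png

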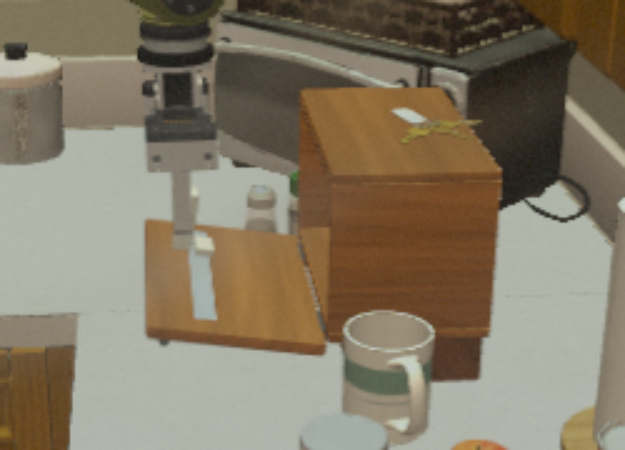

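```bash
python3 -m crank '[{"offset":[-0.001,0.0003,-0.003],"spin":0},{"offset":[-0.002,0.0005,-0.006],"spin":0},{"offset":[-0.003,0.0008,-0.009],"spin":0},{"offset":[-0.004,0.001,-0.012],"spin":0},{"offset":[-0.005,0.0013,-0.015],"spin":0},{"offset":[-0.006,0.0016,-0.018],"spin":0},{"offset":[-0.007,0.0018,-0.021],"spin":0},{"offset":[-0.008,0.002,-0.024],"spin":0}]'
python3 -m crank '[{"offset":[-0.0005,0,-0.002],"spin":0},{"offset":[-0.001,0,-0.004],"spin":0},{"offset":[-0.0015,0,-0.006],"spin":0},{"offset":[-0.002,0,-0.008],"spin":0},{"offset":[-0.002,0,-0.010],"spin":0},{"offset":[-0.002,0,-0.012],"spin":0},{"offset":[-0.002,0,-0.014],"spin":0},{"offset":[-0.002,0,-0.016],"spin":0}]'
```

```text
clock: 17.68
eef_pos: [452.3, 23.5, 92.3]
eef_rot: [-3.14, -0.017, -0.258]
wrist_force: [-1.0, 0.3, 0.3]
finger_gap: 0.5
clock: 18.35
eef_pos: [450.4, 23.5, 76.1]
eef_rot: [-3.14, -0.017, -0.258]
wrist_force: [-0.1, 0.1, -0.2]
finger_gap: 0.6
```

Press gently to the stop.

```bash
python3 -m crank '[{"offset":[0,0,-0.001],"spin":0},{"offset":[0,0,-0.002],"spin":0},{"offset":[0,0,-0.003],"spin":0},{"offset":[0,0,-0.004],"spin":0},{"offset":[0,0,-0.005],"spin":0},{"offset":[0,0,-0.006],"spin":0},{"offset":[0,0,-0.006],"spin":0},{"offset":[0,0,-0.006],"spin":0}]'
```

```text
clock: 19.02
eef_pos: [450.7, 23.5, 72.7]
eef_rot: [-3.14, -0.018, -0.258]
wrist_force: [-19.3, -0.3, 45.8]
finger_gap: 0.3
```

```bash
python3 -m crank '[{"offset":[0,0,0.005],"spin":0},{"offset":[0,0,0.015],"spin":0},{"offset":[0,0,0.035],"spin":0},{"offset":[0,0,0.06],"spin":0},{"offset":[0,0,0.09],"spin":0},{"offset":[0,0,0.12],"spin":0},{"offset":[0,0,0.14],"spin":0},{"offset":[0,0,0.15],"spin":0}]'
python3 -m crank '[{"offset":[-0.01,-0.01,0.01],"spin":0},{"offset":[-0.02,-0.02,0.02],"spin":0},{"offset":[-0.035,-0.045,0.03],"spin":0},{"offset":[-0.05,-0.07,0.04],"spin":0},{"offset":[-0.065,-0.095,0.04],"spin":0},{"offset":[-0.075,-0.12,0.04],"spin":0},{"offset":[-0.08,-0.13,0.04],"spin":0},{"offset":[-0.08,-0.13,0.04],"spin":0}]'
python3 - <<'E'
from h import *
q=manip.camera("side");t=manip.camera("top")
cv2.imwrite("pics/end.png",np.hstack([cv2.resize(q["pixels"][120:300,150:400,::-1],(410,295)),cv2.resize(t["pixels"][100:280,150:390,::-1],(390,295))]))
for p in (t,q):
  for o in ["keys","mug","salt_shaker","spice_jar","tea_box","jam_jar"]: print(o,[(np.round(d["location"]).tolist(),round(d["conf"],2)) for d in manip.search_frame(p,o)[:1]])
print(manip.read_state()["wrist_force"])
E
```

```text
clock: 19.68
eef_pos: [451.4, 23.5, 225.7]
eef_rot: [-3.139, -0.022, -0.258]
wrist_force: [0.4, 0.2, 0.0]
finger_gap: 0.6
clock: 20.35
eef_pos: [370.6, -108.0, 265.3]
eef_rot: [-3.139, -0.022, -0.261]
wrist_force: [0.6, 0.3, -0.2]
finger_gap: 0.5
keys []
mug [([577.0, -227.0, 60.0], 0.57)]
salt_shaker [([513.0, 26.0, 65.0], 0.61)]
spice_jar [([654.0, 161.0, 103.0], 0.81)]
tea_box [([748.0, 172.0, 68.0], 0.79)]
jam_jar [([458.0, -388.0, 108.0], 0.8)]
keys [([700.0, -56.0, 234.0], 0.76)]
mug [([571.0, -251.0, 69.0], 0.57)]
salt_shaker [([612.0, 184.0, 65.0], 0.63)]
spice_jar [([491.0, -21.0, 66.0], 0.66)]
tea_box []
jam_jar [([448.0, -424.0, 76.0], 0.55)]
[ 1.0155065   0.00206961 -0.2552836 ]
```

View pics/end.png

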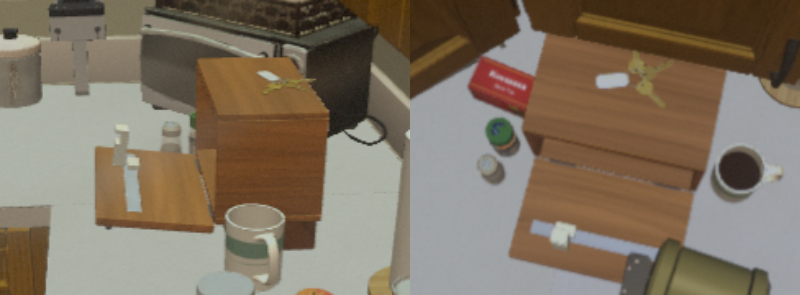

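The last picture shows the door flat open with the catch standing up. The bystanders are where they were and the gripper is clear of everything.

```bash
python3 -c "
from cell import manip
print(manip.sign_off())"
```

```text
the job is handed in; nothing more can be done
None
```

The cupboard is wide open and I handed the job in at about 20 s on the robot's clock, with the robot touching nothing.

- **Catch stop:** I hooked the shut fingers behind the bar handle and pulled the door until the catch stopped it, at about 32 N.
- **Pressing the catch:** The catch showed about 54 mm left of the middle. I pressed it down with a spring force of about 4 to 7 N, then felt the stop at about 20 N.
- **Holding it past 0.5 rad:** I held the catch down while pushing the door outwards. The force was 27 N at most and still 21 N at about 0.51 rad by my geometry. After that it fell away, and I let go at about 0.78 rad.
- **Lowering the door:** I pushed the door down slowly from the inside until it met its stop. The tip height was about 73 mm, against an expected 74 mm at 1.45 rad.

**Checks that passed:** The final side and top pictures show the door fully lowered. All six bystanders look unmoved, and the networks' positions agree with the first ones to within their error. The wrist force is near zero.

**Less clean:**
- The last press at the stop peaked at about 46 N on the fingertips, more than I meant. It stayed under the 120 N wrist limit, and only the fingers were in contact.
- While I lowered the door, the force read near zero, so the contact along the arc was confirmed only by the pictures and the final stop.
- Two detections in the last pictures were wrong: a "salt shaker" and a "spice jar" reported on the door were really the catch. The keys were found in the side picture but not in the top one, where they are plainly visible.

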